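Load two stone jars and click the inspection lift up four notches

ROBOT

A 6-joint arm with a two-finger parallel gripper is mounted at the origin on the work surface. World frame = base frame: x ahead of the robot, y to its left, z up, the work surface at z = 0. Lengths are in mm, angles in rad, forces in N, time in s.
With the tool pointing down it reaches from about 300 to 775 mm from the base axis. Payload 14.6 kg.
Tool frame: the origin (TCP) lies on the centre line of the jaws, within the pads' length; the fingertips stand manip.finger_overhang ahead of it and the grasp point (between the pads) lies 11 mm behind it (manip.finger_overhang is the distance from the TCP to the fingertips, in mm); y points along the fingers, x is the direction in which the jaws open and shut, and the axes are right-handed (so a half turn about y gives the same grasp; the last joint's range is limited). The gripper opens to 94 mm and grips with 3 to 60 N. Pads are 16 mm wide; open, the fingers measure 119 mm over their backs; the gripper's body (75 mm by 177 mm) begins 78 mm behind the grasp point.
Start: joints at [-1.335, 0.3, 1.521, -0, 1.321, -0.067], TCP at [164, -524.97, 213.446] pointing down, gripper open.
Joint ranges: [-3.03, 3.03], [-0.79, 2.21], [0.23, 2.52], [-1.04, 4.18], [0, 3.07], [-2.55, 2.55]. Speed limits (rad/s): [2.22, 2.22, 2.57, 3.14, 3.14, 3.14].

INTERFACE

Orientations are given as [roll, pitch, yaw] about the fixed x, y, z axes, in that order (R = Rz(yaw) Ry(pitch) Rx(roll)).
In Python, from cell import monitor, viewer, ticket, manip gives the robot as it stands.
- The arm moves only by the shell command python3 -m jog 'ROWS' [FORCE]. ROWS is JSON, a list of rows, each an object of numbers: "grip": the finger opening in cm, from 0 to 9.4; "dx", "dy", "dz": the shift along the tool's x, y, z in cm; "spin": the turn about the tool's y in degrees. In form: [{"grip": .., "dx": .., "dy": .., "dz": .., "spin": ..}, ...]. A call has 1 to 20 rows; each row is the pose to reach, as a shift and turn from the pose commanded when the call began, along the tool's axes at that moment; what a row does not reach only later rows make up. A row lasts 1/8 s, in which the tool goes at most 62.5 mm and 10.7 degrees, less where a joint would pass 70% of its speed; a pose out of reach is approached as far as the arm can. A call with a gripper value outside its range is refused whole. The fingers move at their own pace and stop on an object; FORCE is the grip in N (left out, the last holds). Time passes only in rows, so rows that repeat a pose let the fingers close. It gives the time, the measured TCP pose, the force and the opening at its end, in the units of the state.
- monitor.read_state(): the state, without advancing time (a new reading comes with each control period).
- viewer.camera(name): name is "scene" or "side" or "wrist"; returns a dict with "color" (420x560x3 uint8, red, green, blue), "vertical_fov" (degrees; the focal length in pixels is half the picture's height over the tangent of half this angle, whatever the lens; pixels are square), "cx", "cy" (the principal point, pixels), "k1" (the pictures are not rectified: a ray, as slopes to the right and down, at radius r is drawn at 1 + k1 r^2 times it, then the intrinsics apply), "rvec" (rotation vector, rad) and "tvec" (3), from world to camera coordinates, as OpenCV has them. Camera axes: x right, y down, z forward; pixel columns grow to the right and rows downward; lengths in mm; the calibration is good to about 2 mm. A picture is of the moment at which its call begins. There is no depth.
- ticket.sign_off(): hands the job in, once; it reports no verdict.
The state is a dict: "clock": time; "joints": joint angles; "qd": joint speeds; "effort": joint torques, N m; "eef_pos": TCP position; "eef_rot": TCP orientation; "wrist_force": force on the tool from outside, world axes, zero at the start; "moment": the same for the moment, N m; "finger_gap": finger opening in mm.
Only numpy, scipy, OpenCV 4.12 (cv2) and the standard library are available. Lean on these libraries where they do the work, as an engineer would, in place of code of your own. Each camera call takes 0.05 s, during which the arm holds its last target. There are 200 camera calls.

TASK

Stand the two stone jars upright in the divided tray of the inspection lift, each in a cell of its own, with the lever still all the way up. Then press the lever's red pad down exactly four clicks, never going on to a fifth, and keep it held there: the lever springs back if let go, so finish with the fingers still pressing on the pad. Leave the ring cone, the steel block and the white pot where they are.

Things in the scene. Friction and masses are not known exactly. Their poses are not given: they have to be found in the camera images.
- stand: fixed lift, dark steel base plate 150 x 400 x 12 mm; origin at the centre of the plate's underside, x across it (away from the robot at yaw 0), y along it, z up. Tray over the origin. Blue lever housing 60 x 36 mm at x = 50, y = -165 mm, top at z = 150 mm. At y = 170 mm a post with a black camera 36 mm wide, top at z = 143 mm, lens reaching in to y = 136 mm
- tray: aluminium open tray 80 x 230 x 35 mm high, walls and floor 5 mm; 2 cross walls make 3 cells along its y, each 70 mm in x, 73 mm in y, centres at y = -75, 0, 75 mm. Axes as the stand's; origin at the centre of its underside, 50 mm above the bench with the lever up (its floor at 55 mm). It rises level, 6 mm for each click of the lever
- lever (a joint): angle of the ratchet lever, rad: 0 = all the way up (start, on its stop), grows as it is pressed down, stop at 1.05. One click every 0.15 rad (18 mm of pad travel): clicks at 0.15, 0.30, 0.45, 0.60 ... Light friction; a spring and the tray's weight drive it back to 0 from anywhere when let go
- pivot (a point): the lever's pivot in the blue housing, at stand x = 50, y = -165, z = 125 mm; a level axis along the stand's y. The lever arm (steel rod 12 mm thick) is 120 mm long from here to the pad's centre, points to stand -x, and at joint 0 rises 0.45 rad above level
- pad: red round bar on the lever's end, pressed from above: 22 mm thick, 54 mm long along stand y, turns on its axle; origin at its centre. Starts at stand x = -58, y = -165, z = 177 mm; after 4 clicks at x = -69, z = 107 mm, free below. Pressed slowly: about 4-5 N at first and at each click; in between it climbs to 6-8 N a quarter of the way, then falls to 1.5-3 N at three quarters
- jar_amber: capped amber glass jar with a black cap, 50 mm diameter, 80 mm tall, about 0.12 kg; origin at the centre of its underside, z up; starts upright on the bench
- jar_green: capped green glass jar with a white cap, 50 mm diameter, 80 mm tall, about 0.12 kg; origin at the centre of its underside, z up; starts upright on the bench
- ring_cone: bystander: small brass ring-display cone, 44 mm foot, 70 mm tall, origin under its centre, near the robot
- bench_block: bystander: steel block 60 x 60 x 20 mm, origin under its centre
- tool_pot: bystander: white ceramic pot, 64 mm diameter, 80 mm tall, origin under its centre
Things that resemble listed ones, but are neither listed nor needed, are in the scene too. Leave any pink look-alike of the jar_green alone.

How it is judged:
By the outcome, as a careful person would: the job done as asked, in the order asked, and still so for the second after the job is handed in, while the arm keeps its last pose, push and grip.
It also fails if it takes over 72 s, if anything falls off the work surface, if the arm or the gripper's body presses on something with over 40 N, if the wrist force passes 120 N, or if a joint passes its speed limit or range.

## Working session

There is one attempt and no reset: what is moved stays moved. The work goes in short steps, Python scripts to look and compute and a shell command to move; the robot and the scene stay as the last step left them, time stands still between calls to the robot, and variables do not carry over. Pictures are saved under pics/ and viewed, about 8 in all and at most 12, crops included, and the job is handed in when it is done.

```bash
mkdir -p pics; ls; cat > h.py <<'E'
import cv2,numpy as np
from cell import monitor,viewer,ticket,manip
def snap(n,f):
    c=viewer.camera(n); cv2.imwrite('pics/'+f,cv2.cvtColor(c['color'],cv2.COLOR_RGB2BGR)); 
    import pickle; pickle.dump(c,open(f'pics/{f}.pkl','wb')); return c
def load(f):
    import pickle; return pickle.load(open(f'pics/{f}.pkl','rb'))
def K(c):
    f=210/np.tan(np.radians(c['vertical_fov'])/2); return np.array([[f,0,c['cx']],[0,f,c['cy']],[0,0,1.]]),np.array([c['k1'],0,0,0,0.])
def proj(c,P):
    k,d=K(c); return cv2.projectPoints(np.array(P,float).reshape(-1,1,3),np.array(c['rvec'],float),np.array(c['tvec'],float),k,d)[0].reshape(-1,2)
def ray(c,uv):
    k,d=K(c); n=cv2.undistortPoints(np.array([[uv]],float),k,d).ravel()
    R=cv2.Rodrigues(np.array(c['rvec'],float))[0]; o=-R.T@np.array(c['tvec'],float).ravel(); return o,R.T@np.array([n[0],n[1],1])
def atz(c,uv,z):
    o,v=ray(c,uv); return (o+v*(z-o[2])/v[2])
E
python3 - <<'E'
from h import *
for n in ['scene','side','wrist']:
    c=snap(n,n+'0.png')
a=[cv2.imread(f'pics/{n}0.png') for n in ['scene','side']]
cv2.imwrite('pics/sc2.png',cv2.resize(a[0],(800,600),interpolation=cv2.INTER_CUBIC));cv2.imwrite('pics/si2.png',cv2.resize(a[1],(800,600),interpolation=cv2.INTER_CUBIC))
print(monitor.read_state(),manip.finger_overhang)
E
```

```text
pics
{'clock': 0.15, 'joints': array([-1.33458201e+00,  3.00332221e-01,  1.52139797e+00, -2.41637616e-05,
        1.32072015e+00, -6.65751525e-02]), 'qd': array([ 0.00089354, -0.00032761, -0.00270727,  0.00074849,  0.00061744,
        0.00149703]), 'effort': array([ 6.04325560e-04, -5.31961441e+01, -3.52820742e+01,  7.08259922e-02,
        2.35850253e-02, -6.45348700e-05]), 'eef_pos': array([ 163.96261997, -524.80002983,  213.03997786]), 'eef_rot': array([-1.57076262e+00,  8.57348141e-04, -1.26800086e+00]), 'wrist_force': array([-0.76918278,  1.04160348,  0.68681456]), 'moment': array([ 0.03878129,  0.00871423, -0.03364303]), 'finger_gap': 94.2011588587944} 8.0
```

View pics/sc2.png

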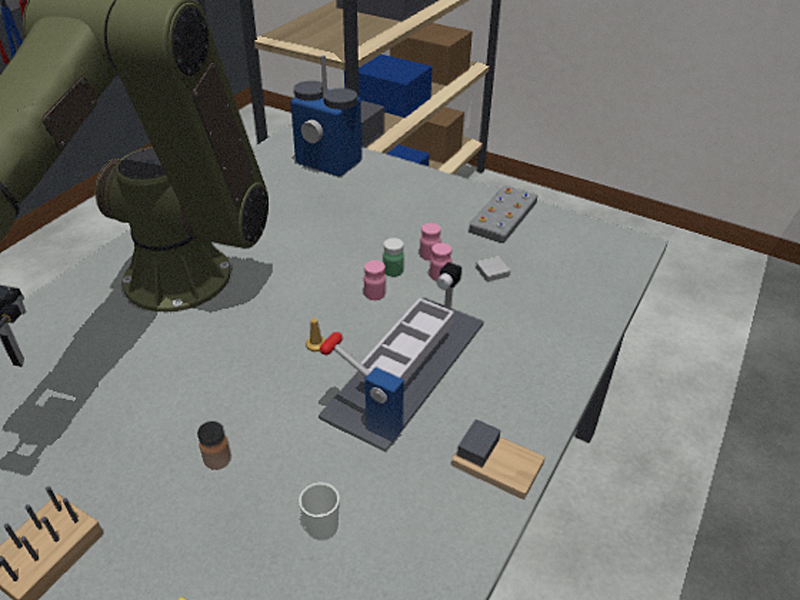

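View pics/si2.png

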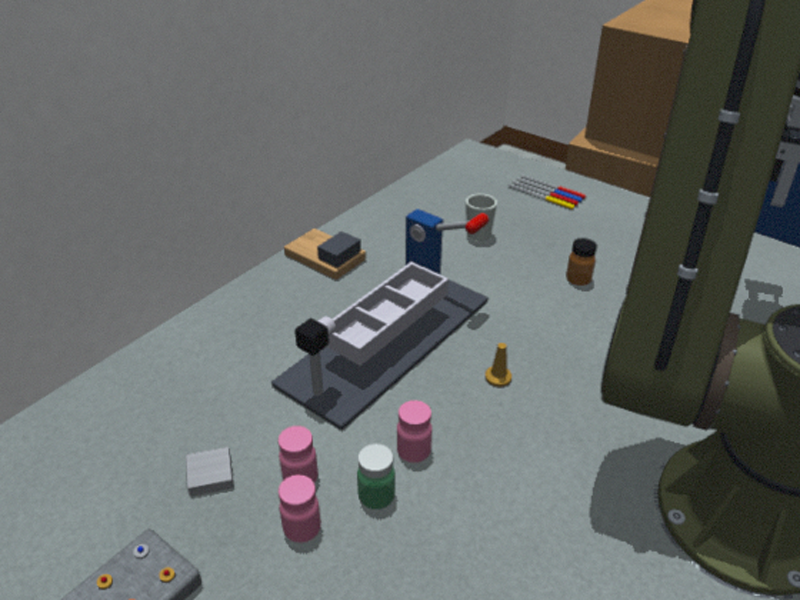

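The scene picture (scaled 1.43) shows the amber jar at (213,445), alone. The green jar with the white cap is at (393,257), with three pink look-alikes around it at (375,280), (430,241) and (441,260). The tray is at (408,335), the red pad at (332,343), the cone at (316,335) and the pot at (320,508). The side view agrees: amber (581,262), green (376,476), pinks (414,431), (298,457) and (299,508). Green glass with a white cap is jar_green.

```bash
python3 - <<'E'
from h import *
from scipy.optimize import least_squares
s=load('scene0.png');d=load('side0.png');q=1/1.42857
def tri(a,b,z=None):
    o1,v1=ray(s,np.array(a)*q);o2,v2=ray(d,np.array(b)*q)
    A=[];B=[]
    for o,v in((o1,v1),(o2,v2)):
        v=v/np.linalg.norm(v);M=np.eye(3)-np.outer(v,v);A.append(M);B.append(M@o)
    P=np.linalg.lstsq(np.vstack(A),np.hstack(B),rcond=None)[0]; return P.round(0)
for n,a,b in [('green',(394,244),(376,455)),('amber',(211,431),(584,246)),('pinkA',(375,267),(415,411)),('pinkB',(430,230),(296,437)),('pinkC',(441,250),(297,488)),('cone',(315,321),(502,345)),('pot',(319,495),(481,204)),('pad',(332,343),(478,223)),('block',(493,265),(209,465))]:
    z=20 if n=='block' else 70 if n=='cone' else 80
    print(n,tri(a,b),atz(s,np.array(a)*q,z)[:2].round(0),atz(d,np.array(b)*q,z)[:2].round(0))
P=[(-75,-200,12),(75,-200,12),(75,200,12),(-75,200,12),(40,115,85),(-40,115,85),(40,-115,85),(80,-183,150),(20,-183,150),(20,-147,150),(-58,-165,177)]
obs=[]
S={0:(320,416),1:(387,447),2:(483,321),4:(453,314),5:(424,299),7:(402,386),10:(332,343)}
D={3:(343,426),2:(274,382),0:(488,297),6:(412,264),5:(363,345),10:(478,223)}
def w(p,X): 
    x,y,t=p;X=np.array(X,float);c,n=np.cos(t),np.sin(t);return np.c_[x+c*X[:,0]-n*X[:,1],y+n*X[:,0]+c*X[:,1],X[:,2]]
def r(p):
    W=w(p,P);return np.r_[(proj(s,W[list(S)])-np.array(list(S.values()))*q).ravel(),(proj(d,W[list(D)])-np.array(list(D.values()))*q).ravel()]
f=min((least_squares(r,[550,0,t],loss='soft_l1') for t in(-.5,0,.5,3)),key=lambda f:f.cost)
print(f.x,f.cost,f.fun.reshape(-1,2).round(1).tolist())
print(w(f.x,[(-58,-165,177),(-69,-165,107),(0,-75,55),(0,0,55),(0,75,55),(50,-165,150),(0,170,143)]).round(0).tolist())
w0=load('wrist0.png');print(cv2.Rodrigues(np.array(w0['rvec'],float))[0].round(2),w0['vertical_fov'])
E
```

```text
green [420. 278.  82.] [420. 282.] [420. 276.]
amber [ 427. -343.   78.] [ 428. -344.] [ 426. -339.]
pinkA [427. 185.  81.] [428. 187.] [427. 184.]
pinkB [491. 335. 115.] [463. 373.] [522. 318.]
pinkC [494. 360.  40.] [522. 317.] [464. 376.]
cone [410. -16.  70.] [411. -16.] [409. -17.]
pot [ 659. -353.   80.] [ 659. -353.] [ 659. -352.]
pad [ 543. -142.  179.] [483. -59.] [ 624. -286.]
block [620. 396.  24.] [618. 402.] [622. 393.]
[ 6.03263107e+02  2.18607346e+01 -8.40341819e-04] 22.15982516374441 [[-1.6, 0.2], [-0.2, 2.1], [0.1, -0.2], [-0.2, -1.3], [-4.1, -0.1], [-5.2, 4.9], [-0.4, 1.3], [-0.1, 0.8], [-2.3, 0.4], [0.2, -0.5], [-1.2, -1.4], [-1.7, 3.0], [-1.2, 0.4]]
[[545.0, -143.0, 177.0], [534.0, -143.0, 107.0], [603.0, -53.0, 55.0], [603.0, 22.0, 55.0], [603.0, 97.0, 55.0], [653.0, -143.0, 150.0], [603.0, 192.0, 143.0]]
[[ 0.3  -0.95 -0.  ]
 [-0.92 -0.29  0.25]
 [-0.24 -0.07 -0.97]] 69.28994416430506
```

```bash
python3 - <<'E'
from h import *
def crop(f,x,y,w,h,pts=()):
    im=cv2.imread('pics/'+f+'.png');k=400/w
    o=cv2.resize(im[y:y+h,x:x+w],(400,300),interpolation=cv2.INTER_CUBIC)
    return o
s=load('scene0.png');d=load('side0.png')
a=crop('side0',230,260,120,90);b=crop('scene0',220,190,128,96);c=crop('side0',370,150,100,75);e=crop('side0',180,140,200,150)
cv2.imwrite('pics/crop1.png',np.vstack([np.hstack([a,b]),np.hstack([c,e])]))
E
```

```text
(no output)
```

View pics/crop1.png

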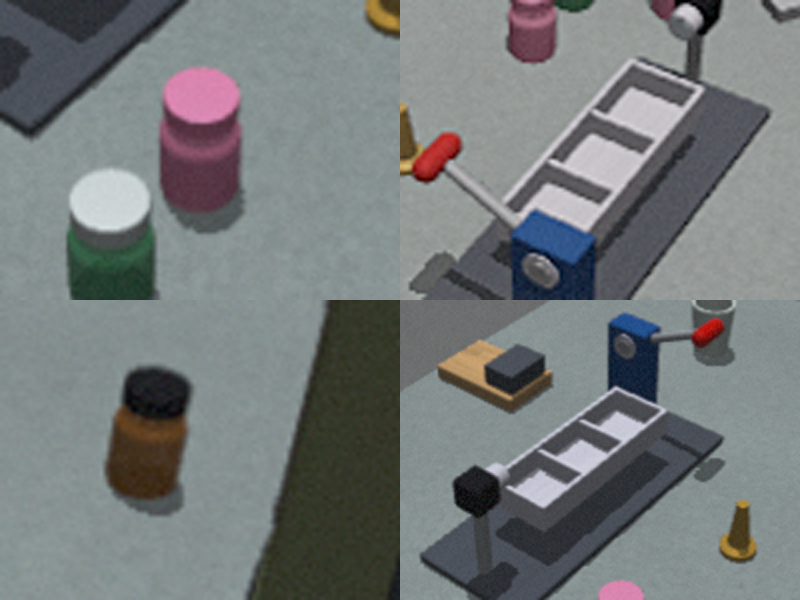

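```bash
python3 - <<'E'
from h import *
from scipy.optimize import least_squares
s=load('scene0.png');d=load('side0.png');q=.7
P=[(-75,-200,12),(75,-200,12),(75,200,12),(-75,200,12),(40,115,85),(-40,115,85),(40,-115,85),(-40,-115,85),(-58,-165,177)]
S={0:(224,291.2),1:(271,313),2:(338.4,225.5),4:(317.6,218.2),5:(294.5,209.2),8:(232.4,240.1)}
D={3:(240,298),2:(191,268),0:(341.5,209.5),6:(288,184),7:(313,194.5),5:(253,247),8:(334.6,156.1)}
def w(p,X): 
    x,y,t=p;X=np.array(X,float);c,n=np.cos(t),np.sin(t);return np.c_[x+c*X[:,0]-n*X[:,1],y+n*X[:,0]+c*X[:,1],X[:,2]]
def r(p):
    W=w(p,P);return np.r_[(proj(s,W[list(S)])-np.array(list(S.values()))).ravel(),(proj(d,W[list(D)])-np.array(list(D.values()))).ravel()]
f=least_squares(r,[600,22,0],loss='soft_l1')
print(f.x,f.cost,f.fun.reshape(-1,2).round(1).tolist())
print(w(f.x,[(-58,-165,177),(0,-75,55),(0,0,55),(0,75,55)]).round(0).tolist())
# amber rows
x=monitor.read_state();yw=x['eef_rot'][2];p=x['eef_pos']
D=np.array([427,-342])-p[:2];print('amber dx,dz', D@[np.cos(yw),np.sin(yw)],D@[-np.sin(yw),np.cos(yw)],'spin',np.degrees(yw))
E
```

```text
[ 6.02813860e+02  2.29251691e+01 -1.95443817e-03] 9.958355674650576 [[-1.5, -0.2], [-0.3, 1.6], [-0.1, -1.2], [-0.7, 0.1], [-1.7, -0.3], [-0.4, 0.9], [-0.3, 1.4], [-1.8, 0.1], [0.3, -1.8], [-0.8, -0.4], [0.4, 0.7], [-0.8, -2.2], [-1.2, 0.6]]
[[544.0, -142.0, 177.0], [603.0, -52.0, 55.0], [603.0, 23.0, 55.0], [603.0, 98.0, 55.0]]
amber dx,dz -96.04881449439144 305.5800049607781 spin -72.65109751745602
```

```bash
python3 -m jog '[{"grip":9.4,"dx":-1.2,"dy":0.5,"dz":4,"spin":-10},{"grip":9.4,"dx":-2.4,"dy":1.5,"dz":8,"spin":-20},{"grip":9.4,"dx":-3.6,"dy":2.5,"dz":12,"spin":-30},{"grip":9.4,"dx":-4.8,"dy":3.5,"dz":16,"spin":-40},{"grip":9.4,"dx":-6,"dy":4.5,"dz":20,"spin":-50},{"grip":9.4,"dx":-7.2,"dy":5,"dz":24,"spin":-60},{"grip":9.4,"dx":-8.4,"dy":5,"dz":27.5,"spin":-68},{"grip":9.4,"dx":-9.6,"dy":5,"dz":30.5,"spin":-72.65},{"grip":9.4,"dx":-9.6,"dy":5,"dz":30.55,"spin":-72.65},{"grip":9.4,"dx":-9.6,"dy":5,"dz":30.55,"spin":-72.65}]' 10
python3 - <<'E'
from h import *
c=snap('wrist','w1.png');print(monitor.read_state()['eef_pos'],monitor.read_state()['eef_rot'])
print(proj(c,[(427,-342,80),(452,-342,80),(427,-317,80),(427,-342,0)]))
E
```

```text
clock: 1.4
eef_pos: [426.5, -342.5, 163.3]
eef_rot: [-1.571, 0.0, -0.001]
wrist_force: [0.8, -0.0, -0.1]
finger_gap: 93.9
[ 426.35767677 -342.73950293  163.34322641] [-1.57070426e+00  2.91683658e-04 -1.60732721e-03]
[[279.53814408 211.77055484]
 [308.30768593 211.73680207]
 [279.49417806 183.37960922]
 [279.63889314 192.58855439]]
```

View pics/w1.png

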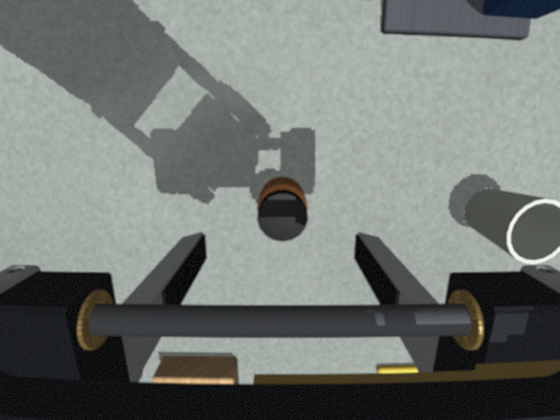

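Wrist view: the amber jar's cap is at about (283,215) against a predicted (279.5,212), so it sits about 3 mm further along +x and −y. I correct for that, go down and grip.

```bash
python3 -m jog '[{"grip":9.4,"dx":0.25,"dy":4,"dz":-0.2},{"grip":9.4,"dx":0.25,"dy":8,"dz":-0.2},{"grip":9.4,"dx":0.25,"dy":11,"dz":-0.2},{"grip":9.4,"dx":0.25,"dy":12.05,"dz":-0.2},{"grip":9.4,"dx":0.25,"dy":12.05,"dz":-0.2},{"grip":4,"dx":0.25,"dy":12.05,"dz":-0.2},{"grip":4,"dx":0.25,"dy":12.05,"dz":-0.2},{"grip":4,"dx":0.25,"dy":12.05,"dz":-0.2},{"grip":4,"dx":0.25,"dy":12.05,"dz":-0.2},{"grip":4,"dx":0.25,"dy":12.05,"dz":-0.2},{"grip":4,"dx":0.25,"dy":12.05,"dz":-0.2},{"grip":4,"dx":0.25,"dy":12.05,"dz":-0.2}]' 15
```

```text
validation failed for argument at $[0]...
```

```bash
python3 -m jog '[{"grip":9.4,"dx":0.25,"dy":4,"dz":-0.2,"spin":0},{"grip":9.4,"dx":0.25,"dy":8,"dz":-0.2,"spin":0},{"grip":9.4,"dx":0.25,"dy":11,"dz":-0.2,"spin":0},{"grip":9.4,"dx":0.25,"dy":12.05,"dz":-0.2,"spin":0},{"grip":9.4,"dx":0.25,"dy":12.05,"dz":-0.2,"spin":0},{"grip":4,"dx":0.25,"dy":12.05,"dz":-0.2,"spin":0},{"grip":4,"dx":0.25,"dy":12.05,"dz":-0.2,"spin":0},{"grip":4,"dx":0.25,"dy":12.05,"dz":-0.2,"spin":0},{"grip":4,"dx":0.25,"dy":12.05,"dz":-0.2,"spin":0},{"grip":4,"dx":0.25,"dy":12.05,"dz":-0.2,"spin":0},{"grip":4,"dx":0.25,"dy":12.05,"dz":-0.2,"spin":0},{"grip":4,"dx":0.25,"dy":12.05,"dz":-0.2,"spin":0}]' 15
```

```text
clock: 2.95
eef_pos: [429.5, -344.3, 43.0]
eef_rot: [-1.571, -0.0, -0.0]
wrist_force: [0.2, 0.4, 1.4]
finger_gap: 49.1
```

```bash
python3 -m jog '[{"grip":4,"dx":0,"dy":-2,"dz":0,"spin":0},{"grip":4,"dx":0,"dy":-6,"dz":0,"spin":0},{"grip":4,"dx":0,"dy":-11,"dz":0,"spin":0},{"grip":4,"dx":0,"dy":-16,"dz":0,"spin":0},{"grip":4,"dx":0,"dy":-20,"dz":0,"spin":0},{"grip":4,"dx":1,"dy":-22,"dz":2,"spin":0},{"grip":4,"dx":2.5,"dy":-22,"dz":5,"spin":0},{"grip":4,"dx":4.4,"dy":-22,"dz":9,"spin":0},{"grip":4,"dx":6.3,"dy":-22,"dz":13,"spin":0},{"grip":4,"dx":8.2,"dy":-22,"dz":17,"spin":0},{"grip":4,"dx":10,"dy":-22,"dz":21,"spin":0},{"grip":4,"dx":12,"dy":-22,"dz":25,"spin":0},{"grip":4,"dx":14,"dy":-22,"dz":29,"spin":0},{"grip":4,"dx":15.8,"dy":-22,"dz":33,"spin":0},{"grip":4,"dx":17,"dy":-22,"dz":35.7,"spin":0},{"grip":4,"dx":17.35,"dy":-20,"dz":36.7,"spin":0},{"grip":4,"dx":17.35,"dy":-16,"dz":36.7,"spin":0},{"grip":4,"dx":17.35,"dy":-12.5,"dz":36.7,"spin":0},{"grip":4,"dx":17.35,"dy":-12,"dz":36.7,"spin":0},{"grip":4,"dx":17.35,"dy":-12,"dz":36.7,"spin":0}]'
python3 - <<'E'
from h import *
c=snap('wrist','w2.png');s=snap('scene','s2.png');d=snap('side','d2.png')
a=cv2.imread('pics/s2.png')[180:330,200:400];b=cv2.imread('pics/d2.png')[120:270,180:380];w=cv2.imread('pics/w2.png')
o=np.hstack([cv2.resize(a,(400,300),interpolation=cv2.INTER_CUBIC),cv2.resize(b,(400,300),interpolation=cv2.INTER_CUBIC)])
o=np.vstack([o,np.hstack([cv2.resize(w,(400,300)),np.zeros((300,400,3),np.uint8)])]);cv2.imwrite('pics/m2.png',o)
E
```

```text
clock: 5.45
eef_pos: [603.3, 22.7, 163.9]
eef_rot: [-1.571, -0.001, -0.0]
wrist_force: [-0.7, -0.1, -1.7]
finger_gap: 49.3
```

View pics/m2.png

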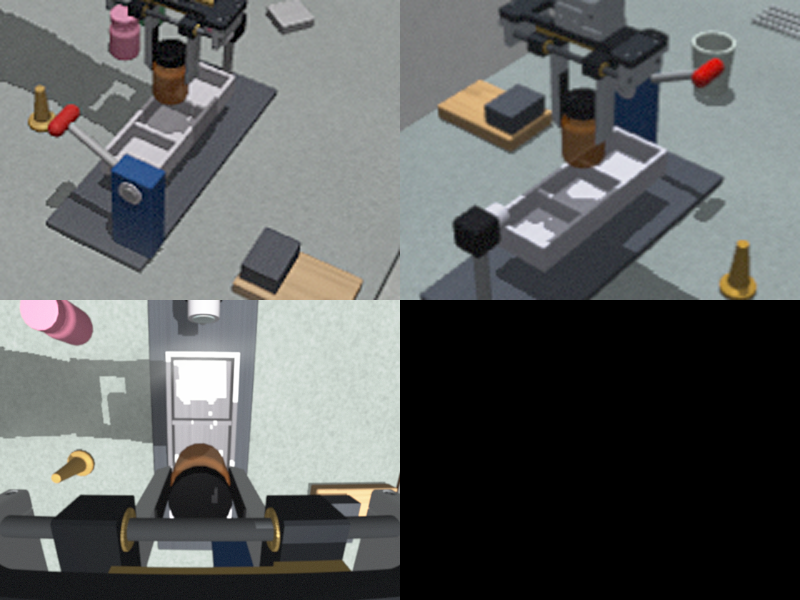

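Held upright over the middle cell. Wrist view: the tray's far corners are at about (232,71) and (336,71), and the first cross wall is at row 170 (full pixels). I check these against the pose model.

```bash
python3 - <<'E'
from h import *
c=load('w2.png')
print(proj(c,[(563,138,85),(643,138,85),(603,61.8,85)]).round(0), [atz(c,u,85).round(0) for u in [(232,71),(336,71),(284,170)]])
w=cv2.imread('pics/w2.png')[40:300,180:400]
E
```

```text
[[226.  69.]
 [330.  69.]
 [278. 168.]] [array([567., 137.,  85.]), array([647., 137.,  85.]), array([608.,  60.,  85.])]
```

```bash
python3 -m jog '[{"grip":4,"dx":0.2,"dy":2,"dz":0,"spin":0},{"grip":4,"dx":0.2,"dy":4,"dz":0,"spin":0},{"grip":4,"dx":0.2,"dy":5.3,"dz":0,"spin":0},{"grip":4,"dx":0.2,"dy":6.2,"dz":0,"spin":0},{"grip":4,"dx":0.2,"dy":6.5,"dz":0,"spin":0},{"grip":4,"dx":0.2,"dy":6.5,"dz":0,"spin":0},{"grip":4,"dx":0.2,"dy":6.5,"dz":0,"spin":0}]'
```

```text
clock: 6.48
eef_pos: [605.2, 22.8, 98.4]
eef_rot: [-1.571, -0.001, -0.0]
wrist_force: [0.2, -0.5, -2.0]
finger_gap: 49.2
```

```bash
python3 -m jog '[{"grip":5.3,"dx":0,"dy":0,"dz":0,"spin":0},{"grip":6,"dx":0,"dy":0,"dz":0,"spin":0},{"grip":7,"dx":0,"dy":0,"dz":0,"spin":0},{"grip":8,"dx":0,"dy":0,"dz":0,"spin":0},{"grip":8,"dx":0,"dy":0,"dz":0,"spin":0},{"grip":8,"dx":0,"dy":-1,"dz":0,"spin":0},{"grip":8,"dx":0,"dy":-4,"dz":0,"spin":0},{"grip":8,"dx":0,"dy":-8,"dz":0,"spin":0},{"grip":8,"dx":0,"dy":-12,"dz":0,"spin":0},{"grip":8,"dx":0,"dy":-13,"dz":0,"spin":0}]'
```

```text
clock: 7.72
eef_pos: [605.7, 22.8, 231.2]
eef_rot: [-1.571, -0.005, 0.0]
wrist_force: [-0.4, -0.9, 0.1]
finger_gap: 80.3
```

```bash
python3 -m jog '[{"grip":8,"dx":-1.5,"dy":0,"dz":2,"spin":0},{"grip":8,"dx":-4.5,"dy":0,"dz":6,"spin":0},{"grip":8,"dx":-7.5,"dy":0,"dz":10,"spin":0},{"grip":8,"dx":-10.5,"dy":0,"dz":14.5,"spin":0},{"grip":8,"dx":-13.5,"dy":1,"dz":19,"spin":0},{"grip":8,"dx":-16.5,"dy":3,"dz":23,"spin":0},{"grip":8,"dx":-18.5,"dy":5,"dz":25.5,"spin":0},{"grip":8,"dx":-18.5,"dy":6.5,"dz":25.5,"spin":0},{"grip":8,"dx":-18.5,"dy":6.5,"dz":25.5,"spin":0},{"grip":8,"dx":-18.5,"dy":6.5,"dz":25.5,"spin":0}]'
python3 - <<'E'
from h import *
c=snap('wrist','w3.png');d=snap('side','d3.png');s=snap('scene','s3.png')
print(proj(c,[(420,278,80)]))
w=cv2.imread('pics/w3.png');b=cv2.imread('pics/d3.png')[120:270,180:380];a=cv2.imread('pics/s3.png')[180:330,200:400]
cv2.imwrite('pics/m3.png',np.hstack([w,np.vstack([cv2.resize(b,(240,210)),cv2.resize(a,(240,210))])]))
E
```

```text
clock: 8.98
eef_pos: [420.8, 277.1, 163.4]
eef_rot: [-1.571, -0.0, -0.001]
wrist_force: [0.4, -1.0, 0.4]
finger_gap: 79.5
[[278.01608295 211.36025013]]
```

View pics/m3.png

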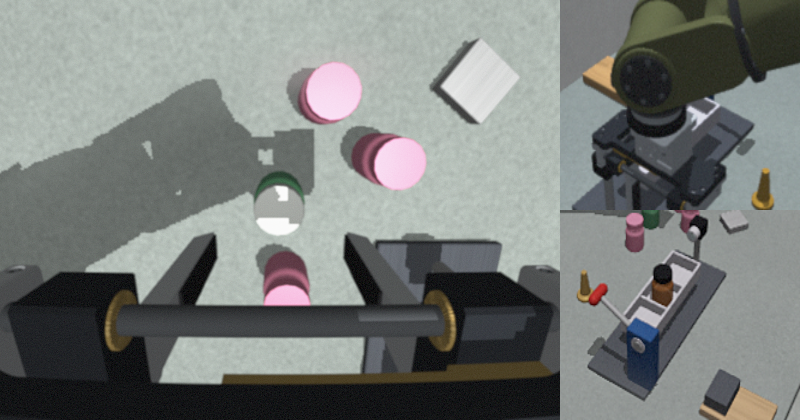

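Wrist view: the green jar's white cap is at (279,210), as predicted, with the pinks at (331,93), (398,163) and (286,297) clear of the fingers. In the scene inset, amber stands upright in the middle cell. I go down and grip.

```bash
python3 -m jog '[{"grip":8,"dx":0.0,"dy":4,"dz":0.05,"spin":0},{"grip":8,"dx":0,"dy":8,"dz":0.05,"spin":0},{"grip":8,"dx":0,"dy":11,"dz":0.05,"spin":0},{"grip":8,"dx":0,"dy":12.05,"dz":0.05,"spin":0},{"grip":8,"dx":0,"dy":12.05,"dz":0.05,"spin":0},{"grip":4,"dx":0,"dy":12.05,"dz":0.05,"spin":0},{"grip":4,"dx":0,"dy":12.05,"dz":0.05,"spin":0},{"grip":4,"dx":0,"dy":12.05,"dz":0.05,"spin":0},{"grip":4,"dx":0,"dy":12.05,"dz":0.05,"spin":0},{"grip":4,"dx":0,"dy":12.05,"dz":0.05,"spin":0},{"grip":4,"dx":0,"dy":12.05,"dz":0.05,"spin":0}]' 15
```

```text
clock: 10.5
eef_pos: [420.1, 278.4, 42.8]
eef_rot: [-1.571, -0.0, -0.0]
wrist_force: [-0.8, -0.2, 6.8]
finger_gap: 49.6
```

```bash
python3 -m jog '[{"grip":4,"dx":0,"dy":-2,"dz":0,"spin":0},{"grip":4,"dx":0,"dy":-6,"dz":0,"spin":0},{"grip":4,"dx":0,"dy":-11,"dz":0,"spin":0},{"grip":4,"dx":0,"dy":-16,"dz":0,"spin":0},{"grip":4,"dx":0,"dy":-20,"dz":0,"spin":0},{"grip":4,"dx":1,"dy":-22,"dz":-1,"spin":0},{"grip":4,"dx":3.5,"dy":-22,"dz":-3.5,"spin":0},{"grip":4,"dx":6.5,"dy":-22,"dz":-6.5,"spin":0},{"grip":4,"dx":9.5,"dy":-22,"dz":-9.5,"spin":0},{"grip":4,"dx":12.5,"dy":-22,"dz":-12.5,"spin":0},{"grip":4,"dx":15.5,"dy":-22,"dz":-15.5,"spin":0},{"grip":4,"dx":17.7,"dy":-22,"dz":-17.5,"spin":0},{"grip":4,"dx":18.5,"dy":-20,"dz":-18.1,"spin":0},{"grip":4,"dx":18.5,"dy":-16,"dz":-18.1,"spin":0},{"grip":4,"dx":18.5,"dy":-12.5,"dz":-18.1,"spin":0},{"grip":4,"dx":18.5,"dy":-12,"dz":-18.1,"spin":0},{"grip":4,"dx":18.5,"dy":-12,"dz":-18.1,"spin":0}]'
python3 - <<'E'
from h import *
s=snap('scene','s4.png');d=snap('side','d4.png')
a=cv2.imread('pics/s4.png')[150:300,220:420];b=cv2.imread('pics/d4.png')[120:270,150:350]
o=np.hstack([cv2.resize(a,(400,300),interpolation=cv2.INTER_CUBIC),cv2.resize(b,(400,300),interpolation=cv2.INTER_CUBIC)])
cv2.imwrite('pics/m4.png',o)
E
```

```text
clock: 12.62
eef_pos: [604.9, 97.7, 162.9]
eef_rot: [-1.571, -0.0, 0.0]
wrist_force: [-0.5, -0.4, -0.9]
finger_gap: 49.3
```

View pics/m4.png

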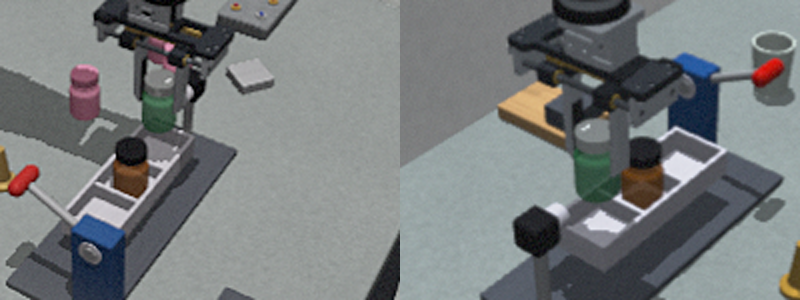

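The green jar hangs upright over the cell by the camera, and amber stands in the middle one. I lower it, stop, release and rise.

```bash
python3 -m jog '[{"grip":4,"dx":0,"dy":2,"dz":0,"spin":0},{"grip":4,"dx":0,"dy":4,"dz":0,"spin":0},{"grip":4,"dx":0,"dy":5.3,"dz":0,"spin":0},{"grip":4,"dx":0,"dy":6.1,"dz":0,"spin":0},{"grip":4,"dx":0,"dy":6.4,"dz":0,"spin":0},{"grip":4,"dx":0,"dy":6.4,"dz":0,"spin":0},{"grip":4,"dx":0,"dy":6.4,"dz":0,"spin":0}]'
```

```text
clock: 13.6
eef_pos: [605.2, 97.3, 99.0]
eef_rot: [-1.571, -0.001, -0.0]
wrist_force: [0.1, 0.1, -0.6]
finger_gap: 49.2
```

```bash
python3 -m jog '[{"grip":5.3,"dx":0,"dy":0,"dz":0,"spin":0},{"grip":6,"dx":0,"dy":0,"dz":0,"spin":0},{"grip":7,"dx":0,"dy":0,"dz":0,"spin":0},{"grip":8,"dx":0,"dy":0,"dz":0,"spin":0},{"grip":8,"dx":0,"dy":0,"dz":0,"spin":0},{"grip":8,"dx":0,"dy":-1,"dz":0,"spin":0},{"grip":8,"dx":0,"dy":-4,"dz":0,"spin":0},{"grip":8,"dx":0,"dy":-8,"dz":0,"spin":0},{"grip":8,"dx":0,"dy":-12,"dz":0,"spin":0},{"grip":8,"dx":0,"dy":-15,"dz":0,"spin":0},{"grip":8,"dx":0,"dy":-15,"dz":0,"spin":0}]'
```

```text
clock: 14.98
eef_pos: [605.6, 97.4, 251.4]
eef_rot: [-1.57, -0.005, 0.0]
wrist_force: [0.4, -0.3, -0.9]
finger_gap: 79.9
```

```bash
python3 -m jog '[{"grip":5,"dx":-0.5,"dy":0,"dz":-2,"spin":0},{"grip":3,"dx":-1.5,"dy":0,"dz":-6,"spin":0},{"grip":0,"dx":-2.5,"dy":0,"dz":-10,"spin":0},{"grip":0,"dx":-3.5,"dy":0,"dz":-14,"spin":0},{"grip":0,"dx":-4.5,"dy":0,"dz":-18,"spin":0},{"grip":0,"dx":-5.5,"dy":0,"dz":-22,"spin":0},{"grip":0,"dx":-6.1,"dy":1,"dz":-24,"spin":0},{"grip":0,"dx":-6.1,"dy":2.6,"dz":-24,"spin":0},{"grip":0,"dx":-6.1,"dy":2.9,"dz":-24,"spin":0},{"grip":0,"dx":-6.1,"dy":2.9,"dz":-24,"spin":0},{"grip":0,"dx":-6.1,"dy":2.9,"dz":-24,"spin":0}]' 20
python3 - <<'E'
from h import *
s=snap('scene','s5.png');d=snap('side','d5.png');w=snap('wrist','w5.png')
print(proj(s,[(544,-142,177)]),proj(d,[(544,-142,177)]))
a=cv2.imread('pics/s5.png')[150:300,180:380];b=cv2.imread('pics/d5.png')[100:250,190:390];c=cv2.imread('pics/d5.png')[115:175,300:380]
R=lambda i:cv2.resize(i,(400,300),interpolation=cv2.INTER_CUBIC)
cv2.imwrite('pics/m5.png',np.vstack([np.hstack([R(a),R(b)]),np.hstack([R(c),R(cv2.imread('pics/s5.png')[200:260,200:280])])]))
E
```

```text
clock: 16.35
eef_pos: [544.3, -142.1, 219.8]
eef_rot: [-1.571, -0.001, 0.001]
wrist_force: [-0.9, 0.2, -0.6]
finger_gap: 0.3
[[231.86918952 240.94341076]] [[333.58449985 156.79242779]]
```

View pics/m5.png

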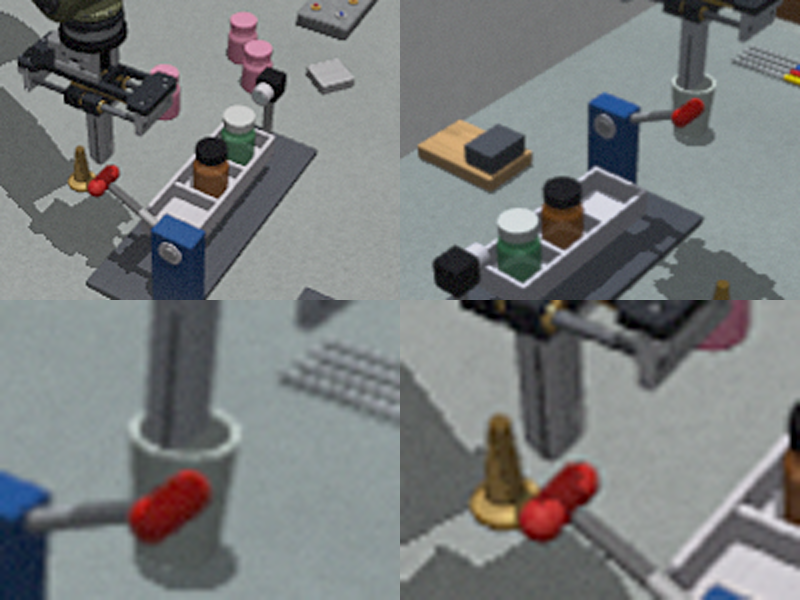

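Both jars stand in separate cells (green by the camera, amber in the middle). The closed fingers are over the pad's centre. I lower gently until they touch.

```bash
for r in 1; do python3 -m jog '[{"grip":0,"dx":0,"dy":1,"dz":0,"spin":0},{"grip":0,"dx":0,"dy":1.8,"dz":0,"spin":0},{"grip":0,"dx":0,"dy":2.1,"dz":0,"spin":0},{"grip":0,"dx":0,"dy":2.1,"dz":0,"spin":0}]'; done
python3 -m jog '[{"grip":0,"dx":0,"dy":0.2,"dz":0,"spin":0},{"grip":0,"dx":0,"dy":0.2,"dz":0,"spin":0}]'
python3 -m jog '[{"grip":0,"dx":0,"dy":0.2,"dz":0,"spin":0},{"grip":0,"dx":0,"dy":0.2,"dz":0,"spin":0}]'
python3 -m jog '[{"grip":0,"dx":0,"dy":0.2,"dz":0,"spin":0},{"grip":0,"dx":0,"dy":0.2,"dz":0,"spin":0}]'
```

```text
clock: 17.0
eef_pos: [543.9, -142.7, 198.2]
eef_rot: [-1.571, 0.0, -0.0]
wrist_force: [-0.3, 1.6, -0.1]
finger_gap: 0.5
clock: 17.25
eef_pos: [544.1, -142.8, 196.6]
eef_rot: [-1.571, -0.0, -0.0]
wrist_force: [-0.6, -0.1, 0.7]
finger_gap: 0.6
clock: 17.5
eef_pos: [544.3, -142.8, 195.0]
eef_rot: [-1.571, -0.001, -0.0]
wrist_force: [-0.3, -1.2, 6.0]
finger_gap: 0.5
clock: 17.75
eef_pos: [544.4, -142.8, 193.2]
eef_rot: [-1.571, -0.002, -0.0]
wrist_force: [0.4, 0.9, 6.9]
finger_gap: 0.7
```

```bash
python3 -m jog '[{"grip":0,"dx":-0.2,"dy":0.4,"dz":0,"spin":0},{"grip":0,"dx":-0.4,"dy":0.8,"dz":0,"spin":0},{"grip":0,"dx":-0.55,"dy":1.2,"dz":0,"spin":0},{"grip":0,"dx":-0.65,"dy":1.6,"dz":0,"spin":0},{"grip":0,"dx":-0.75,"dy":2,"dz":0,"spin":0},{"grip":0,"dx":-0.85,"dy":2.4,"dz":0,"spin":0},{"grip":0,"dx":-0.95,"dy":2.8,"dz":0,"spin":0},{"grip":0,"dx":-1.0,"dy":3.1,"dz":0,"spin":0},{"grip":0,"dx":-1.05,"dy":3.5,"dz":0,"spin":0},{"grip":0,"dx":-1.05,"dy":3.5,"dz":0,"spin":0}]'
python3 -m jog '[{"grip":0,"dx":0,"dy":0.4,"dz":0,"spin":0},{"grip":0,"dx":0,"dy":0.8,"dz":0,"spin":0},{"grip":0,"dx":0,"dy":1.2,"dz":0,"spin":0},{"grip":0,"dx":0,"dy":1.6,"dz":0,"spin":0},{"grip":0,"dx":0,"dy":2,"dz":0,"spin":0},{"grip":0,"dx":0,"dy":2.3,"dz":0,"spin":0},{"grip":0,"dx":0,"dy":2.3,"dz":0,"spin":0}]'
```

```text
clock: 19.0
eef_pos: [533.6, -142.8, 157.5]
eef_rot: [-1.571, -0.001, -0.0]
wrist_force: [-1.2, 0.3, 7.3]
finger_gap: 0.2
clock: 19.88
eef_pos: [533.5, -142.7, 134.2]
eef_rot: [-1.571, 0.0, -0.0]
wrist_force: [0.5, 0.2, 3.9]
finger_gap: 0.1
```

```bash
python3 -m jog '[{"grip":0,"dx":0,"dy":0.2,"dz":0,"spin":0},{"grip":0,"dx":0,"dy":0.4,"dz":0,"spin":0},{"grip":0,"dx":0,"dy":0.4,"dz":0,"spin":0}]' | egrep 'pos|force'
python3 -m jog '[{"grip":0,"dx":0.05,"dy":0.2,"dz":0,"spin":0},{"grip":0,"dx":0.05,"dy":0.4,"dz":0,"spin":0},{"grip":0,"dx":0.05,"dy":0.4,"dz":0,"spin":0}]'| egrep 'pos|force'
python3 -m jog '[{"grip":0,"dx":0.05,"dy":0.2,"dz":0,"spin":0},{"grip":0,"dx":0.05,"dy":0.4,"dz":0,"spin":0},{"grip":0,"dx":0.05,"dy":0.4,"dz":0,"spin":0}]'| egrep 'pos|force'
python3 -m jog '[{"grip":0,"dx":0.05,"dy":0.2,"dz":0,"spin":0},{"grip":0,"dx":0.05,"dy":0.3,"dz":0,"spin":0},{"grip":0,"dx":0.05,"dy":0.3,"dz":0,"spin":0},{"grip":0,"dx":0.05,"dy":0.3,"dz":0,"spin":0}]'| egrep 'pos|force'
```

```text
eef_pos: [533.4, -142.7, 130.2]
wrist_force: [-0.3, 0.4, 2.7]
eef_pos: [534.0, -142.7, 126.4]
wrist_force: [-0.1, 1.8, 4.4]
eef_pos: [534.7, -142.8, 122.8]
wrist_force: [0.3, 0.7, 6.9]
eef_pos: [535.3, -142.8, 119.9]
wrist_force: [1.4, 0.7, 6.2]
```

The force profile fits the model: low at 130, 4.4 N at click 4 (about 126), and past the next rise at 120. That puts the lever near 0.65 rad. Final look.

```bash
python3 - <<'E'
from h import *
s=snap('scene','s6.png');d=snap('side','d6.png')
print(proj(s,[(535,-142,101)]),proj(d,[(535,-142,101)]), monitor.read_state()['wrist_force'],monitor.read_state()['eef_pos'])
a=cv2.imread('pics/s6.png')[150:300,180:380];b=cv2.imread('pics/d6.png')[100:250,190:390]
R=lambda i:cv2.resize(i,(400,300),interpolation=cv2.INTER_CUBIC)
cv2.imwrite('pics/m6.png',np.hstack([R(a),R(b)]))
E
```

```text
[[230.48920048 260.82853539]] [[334.54943459 184.5225392 ]] [0.7222973  1.91507589 6.05897373] [ 535.32607176 -142.76762797  119.9295251 ]
```

View pics/m6.png

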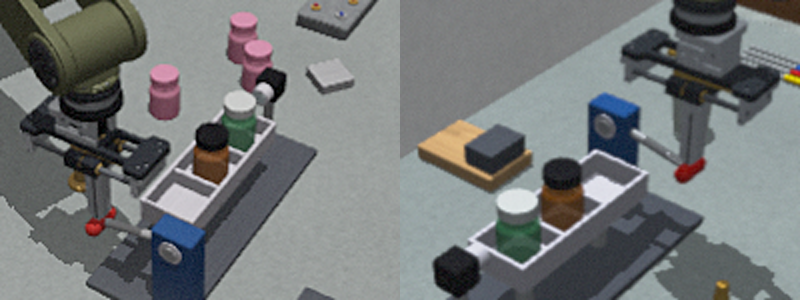

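The tray is raised with both jars upright, and the fingers are pressing on the pad, which shows at about (230,261) in the scene view, as predicted. The cone is untouched.

```bash
python3 -c "
from cell import ticket;print(ticket.sign_off())"
```

```text
the job is handed in; nothing more can be done
None
```

The job is handed in. The amber jar stands upright in the tray's middle cell and the green jar in the cell next to the camera. Both were placed before I touched the lever.

- **Lever:** I pressed the pad to four clicks, and the closed fingers are still pressing on it with about 6 N. From the finger height, the lever is at about 0.65 rad, between click 4 (0.60) and click 5 (0.75). The force on the way down matched: low before the fourth click, 4.4 N at it, then about 7 N just past it.
- **Last pictures:** they show the tray raised, both jars standing and the pad where I expected it. I never touched the cone, the block, the pot or the pink look-alikes. The cone and the pink jars looked unmoved in the views I took; the final crops did not include the pot.
- **Readings that disagreed:** the wrist camera put things about 3–5 mm off from the two fixed cameras, so I split the difference for the tray position, well within the roughly 10 mm of room around each jar. The wrist force also read 6.8 N upward once, while gripping the green jar. It was gone after the lift, and the jar hung upright.

The robot's clock stood at about 22 s of the 72 s allowed.

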